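# Latch the chip hatch of the dust extractor

## Robot

A 6-joint arm with a two-finger parallel gripper is mounted at the origin on the work surface. World frame = base frame: x ahead of the robot, y to its left, z up, the work surface at z = 0. Lengths are in mm, angles in rad, forces in N, time in s.
With the tool pointing down it reaches from about 350 to 775 mm from the base axis. Payload 5.5 kg.
Tool frame: the origin (TCP) lies at the very end of the fingers, on their centre line; the grasp point (between the pads) lies 19 mm behind it; z points along the fingers, y is the line along which they close (so a half turn about z gives the same grasp; the last joint's range is limited). The gripper opens to 85 mm and grips with 20 to 120 N. Pads are 22 mm wide; open, the fingers measure 114 mm over their backs; the gripper's body (76 mm by 85 mm) begins 54 mm behind the grasp point. The pads swing forward as they close: fully open they stand 13 mm farther back than shut.
Start: joints at [-1.276, 0.313, 0.046, 1.304, 0, 1.431], TCP at [242.208, -521.543, 231.323] pointing down, gripper open.
Joint ranges: [-2.76, 2.76], [-0.86, 1.69], [-1.03, 1.26], [-2.2, 2.34], [-1.47, 1.5], [-3.14, 3.14]. Speed limits (rad/s): [2.57, 2.57, 3.14, 3.14, 3.14, 3.14].

## Interface

Orientations are given as a unit quaternion [x, y, z, w].
In Python, from plant import env gives the robot as it stands. The module is installed in compiled form; this text tells all that it offers.
- The arm moves only by the shell command python3 -m crank 'ROWS' [OPENING] [FORCE]. ROWS is JSON, a list of rows, each a list of 4 numbers: the shift along the world's x, y, z as a fraction of full scale, then the turn about the world's z as a fraction of full scale. A call has 1 to 5 rows; each row is the pose to reach, as a shift and turn from the pose commanded when the call began, turning the shorter way round; what a row does not reach only later rows make up. Full scale, the value 1, is 120 mm for a shift and 180 degrees for a turn. A row lasts 1/10 s, in which the tool goes at most 50 mm and 8.59 degrees, less where a joint would pass 70% of its speed; a pose out of reach is approached as far as the arm can. A call with a number of a shift or a turn outside -1 to 1 is refused whole. A call with a gripper value outside its range is refused whole. OPENING is the gripper command: -1 is fully open, 1 is shut, values between are in proportion, set as the call begins (- or left out, the last holds). The fingers move at their own pace and stop on an object; FORCE is the grip in N (left out, the last holds). Time passes only in rows, so rows that repeat a pose let the fingers close. It gives the time, the measured TCP pose, the force, the opening and the grip force at its end, in the units of the state.
- env.get_state(): the state, without advancing time (a new reading comes with each control period).
- env.camera(name): name is "side" or "top"; returns a dict with "image" (420x560x3 uint8, blue, green, red), "vertical_fov" (degrees; the focal length in pixels is half the picture's height over the tangent of half this angle, whatever the lens; pixels are square), "cx", "cy" (the principal point, pixels), "origin" and "rotation" of the camera in the world. Camera axes: x right, y up, looking along -z (the intrinsics and any distortion apply to the point x, -y, -z); pixel columns grow to the right and rows downward; lengths in mm; the calibration is good to about 2 mm. A picture is of the moment at which its call begins. There is no depth.
- env.finish_job(): hands the job in; it is judged then, once.
The state is a dict: "time": time; "joint_pos": joint angles; "joint_vel": joint speeds; "effort": joint torques, N m; "tcp_pos": TCP position; "tool_rot": TCP orientation; "wrist_force": force on the tool from outside, world axes, zero at the start; "moment": the same for the moment, N m; "width": opening from 0.0 (shut) to 1.0 (fully open); "grasp_force": force on a finger pad.
Only numpy, scipy, OpenCV 4.12 (cv2) and the standard library are available. Lean on these libraries where they do the work, as an engineer would, in place of code of your own. Each camera call takes 0.05 s, during which the arm holds its last target. There are 200 camera calls.

## Task

Close and latch the hatch on top of the dust extractor's collector box: swing it down onto its seal, then press it down gently by its wing knob while turning the knob clockwise as far as it will go, so that the tongue underneath swings behind the frame edge and keeps the hatch shut. Do not crush the foam seal or force the tongue against the frame, and leave the tools and other things where they are.

Things in the scene. Friction and masses are not known exactly. Their poses are not given: they have to be found in the camera images.
- collector: grey steel collector box of a bench dust extractor, fixed, 240 x 240 mm, top 100 mm high; black fan motor (110 mm across, 90 mm long) on its far side (local +x), inlet stub (80 mm across, 45 mm long) on its left (local +y). Origin under its middle on the bench; local -x is the front, towards the robot at yaw 0; z up. The hatch lies on top.
- hatch_hinge (a point): middle of the hatch's hinge axis: 85 mm behind the box's middle (local +x), 106 mm above the bench; the axis runs along local y. It does not move; its axes are the box's axes.
- hatch (a joint): opening angle of the hatch, rad: 0 level, positive with its free end raised; starts at 0.5 to 0.9 and stays where left (hinge friction 0.25 N m, hatch 0.26 kg). Lying loosely on the seal it reads -0.025 to 0.092, depending on the frame edge's height; latched about -0.04 to 0.055.
- hatch_lip (a point): point on the hatch's upper face, midway across, 12 mm from its free end: a good place to push it shut with a few newtons. The hatch is an aluminium panel 6 mm thick, 150 mm wide (local y), reaching from 6 to 168 mm from the hinge axis, which lies at its mid thickness. Local x points along the panel to the hinge, z out of its upper face.
- wing_grip (a point): point on the wing knob's axis, 30 mm above the panel's upper face, in the middle of the wing's bead; 125 mm from the hinge axis, midway across. Black knob: round skirt 44 mm across, 8 mm high, on it an upright wing 6 mm thick and 52 mm long with a round bead 12 mm thick along its top (top 36 mm above the panel). Local y along the wing, x across it, z out of the panel.
- wing (a joint): angle of the wing knob, rad, growing clockwise seen from above: at 0 the wing lies parallel to the hinge and the tongue is clear of the frame, at 1.57 it would point from hinge to front; stops at -0.1 and 1.5, starts at 0 to 0.3. Friction 0.06 N m.
- tongue (a point): hidden cam tongue under the hatch, fixed to the knob: 5 mm thick bar, 40 mm long, its axis 13.5 mm below this origin (on the knob's axis at mid panel); points to local -y at knob 0, to the front at 1.5. From 0.4 rad it meets the frame edge and passes beneath only with 11 to 13 N down on the knob (14.5 N is good, seal bottoms at 16); pressed less it jams. Beneath it, it holds the hatch by itself.
- screw_tin: small steel tin, 36 mm across, 40 mm high, standing on the box's top to the right of the hatch (seen from the robot); origin under its middle
- hammer: carpenter's hammer lying on the bench, 280 mm long; a bystander
- chisel: blue-handled hand tool lying on the bench, 180 mm long; a bystander
- batten: pale wooden batten, 260 x 45 x 28 mm, lying on the bench; a bystander
- offcut: wooden offcut, 110 x 55 x 40 mm; a bystander
- square: aluminium carpenter's square, 200 x 125 mm, lying flat; a bystander
- mug: white mug, 80 mm across, 90 mm high; a bystander
- frame_edge (a point): drawing position of the inner upper corner of the front frame edge, a 4 mm thick steel strip under the hatch's free end, 18 mm in front of the closed knob's axis. The true strip is rubber-mounted and sits up to 7.5 mm higher or lower, fixed for each box; no pose shows it (this point does not follow it).
- seal_mid (a point): drawing position of the top of the foam seal, 10 mm high, lying on the front frame edge and sharing its unknown height; 158 mm from the hinge axis. Springy: 1.7 N per mm, bottoms out after 8 mm; more than 18 N between hatch and seal crushes it (about 22 N down on the knob). Pressing the hatch near its free end or by the knob squeezes it.

How it is judged:
By the outcome, as a careful person would: the job done as asked, in the order asked, and still so for the second after the job is handed in, with the robot touching nothing.
It also fails if it takes over 54 s, if anything falls off the work surface, if the arm or the gripper's body presses on something with over 40 N, if the wrist force passes 120 N, or if a joint passes its speed limit or range.

## Working session

There is one attempt and no reset: what is moved stays moved. The work goes in short steps, Python scripts to look and compute and a shell command to move; the robot and the scene stay as the last step left them, time stands still between calls to the robot, and variables do not carry over. Pictures are saved under pics/ and viewed, at most 10 in all, crops included, and the job is handed in when it is done.

```bash
mkdir -p pics; python3 - <<'E'
from plant import env
import cv2
for n in("top","side"):
    c=env.camera(n); cv2.imwrite(f"pics/{n}0.png",c["image"])
    print(n,{k:(v.tolist() if hasattr(v,'tolist') else v) for k,v in c.items() if k!="image"})
print(env.get_state())
E
```

```text
top {'vertical_fov': 50.6602050068091, 'cx': 277.7948964788934, 'cy': 212.4016832778587, 'origin': [313.91256421276483, 36.18093666870915, 1328.9919645512632], 'rotation': [0.03799511197351377, -0.060581518950651336, -0.7012071916928257, 0.7093621961635768]}
side {'vertical_fov': 42.907154500714874, 'cx': 272.0392367372849, 'cy': 205.96861712932252, 'origin': [326.7997349139169, -1141.3983390648998, 1071.6614386011674], 'rotation': [0.4336584378040896, -0.02668522132368364, -0.07622217676733722, 0.8974510783619747]}
{'time': 0.1, 'joint_pos': array([-1.27561137e+00,  3.13946643e-01,  4.50985632e-02,  1.30359205e+00,
       -1.05693579e-05,  1.43121867e+00]), 'joint_vel': array([ 0.00240312, -0.00073651,  0.00227772, -0.0015932 ,  0.00051935,
        0.00050336]), 'effort': array([ 2.66108749e-03, -4.81728029e+01,  2.99242759e+01,  1.27483439e-02,
       -8.31753891e-05, -3.98193563e-06]), 'tcp_pos': array([ 242.05525354, -521.07383331,  230.48833564]), 'tool_rot': array([ 9.76465248e-01,  2.15673234e-01, -6.91509487e-05, -8.19002049e-04]), 'wrist_force': array([-0.00957581,  0.51314284, -0.46815885]), 'moment': array([-0.01544857,  0.04100334, -0.00287806]), 'grasp_force': 0.0, 'width': 0.9943147370992653}
```

View pics/top0.png

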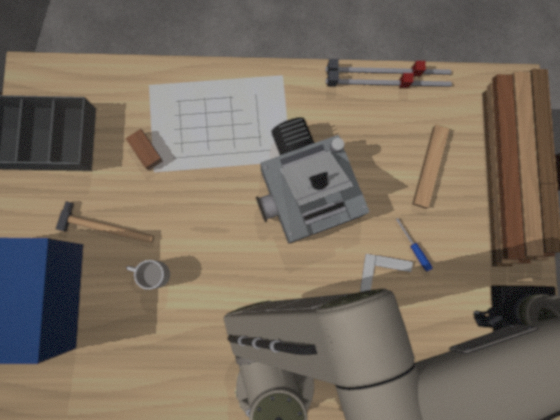

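View pics/side0.png

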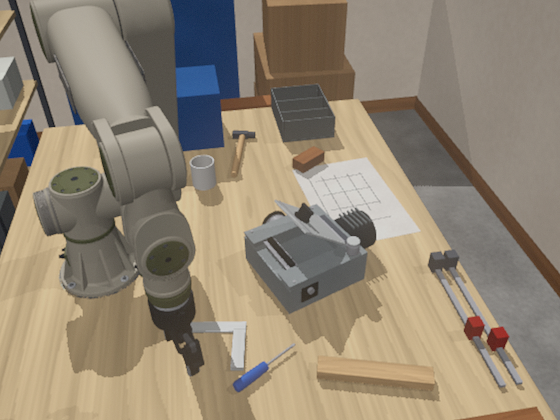

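The top view shows the box at about (313,190), turned, with its motor at (293,133) and the knob at (319,180). The hatch is open. I'll enlarge both views.

```bash
python3 - <<'E'
import cv2
a=cv2.imread("pics/top0.png")[110:250,250:380]; cv2.imwrite("pics/tc.png",cv2.resize(a,None,fx=4.2,fy=4.2,interpolation=cv2.INTER_CUBIC))
a=cv2.imread("pics/side0.png")[185:325,230:390]; cv2.imwrite("pics/sc.png",cv2.resize(a,None,fx=4.2,fy=4.2,interpolation=cv2.INTER_CUBIC))
E
```

```text
(no output)
```

View pics/tc.png

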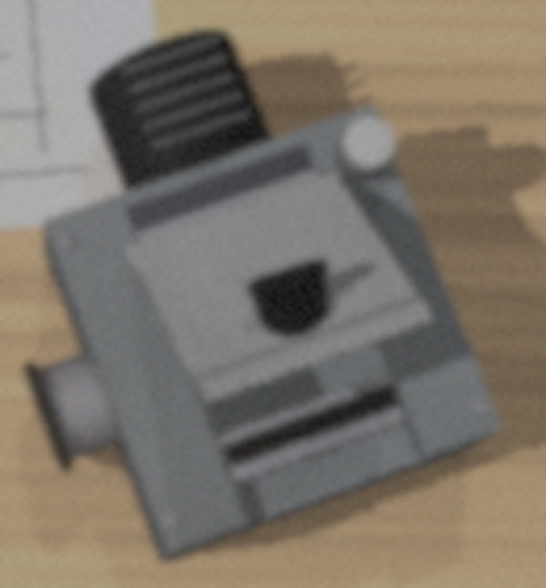

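View pics/sc.png

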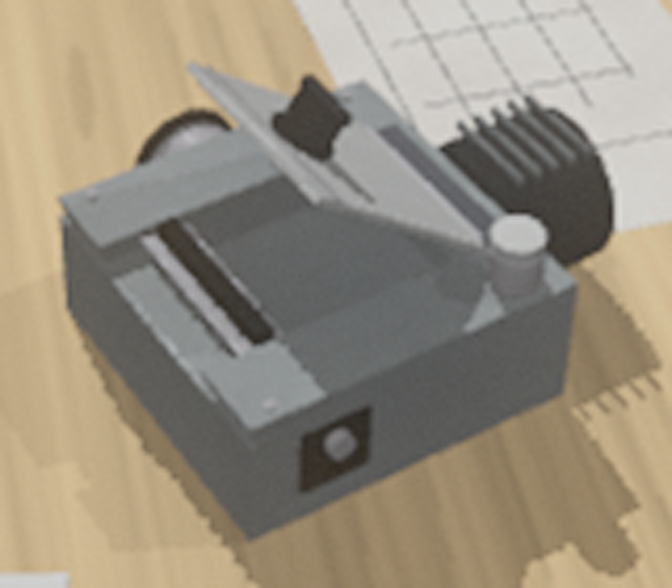

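Both crops are readable, so I'll fit box pose, hatch angle and wing angle to the pixels I read off: box corners, hatch free corners and bead ends.

```bash
cat > h.py <<'E'
import numpy as np
from scipy.spatial.transform import Rotation as R
cams={"top":(50.6602050068091,277.7948964788934,212.4016832778587,[313.91256421276483,36.18093666870915,1328.9919645512632],[0.03799511197351377,-0.060581518950651336,-0.7012071916928257,0.7093621961635768]),
"side":(42.907154500714874,272.0392367372849,205.96861712932252,[326.7997349139169,-1141.3983390648998,1071.6614386011674],[0.4336584378040896,-0.02668522132368364,-0.07622217676733722,0.8974510783619747])}
def proj(n,p):
    f,cx,cy,o,q=cams[n]; F=210/np.tan(np.radians(f/2))
    v=R.from_quat(q).inv().apply(np.atleast_2d(p)-o)
    return np.c_[cx+F*v[:,0]/-v[:,2], cy-F*v[:,1]/-v[:,2]]
def hatch(s,y,n,a): return np.array([85-s*np.cos(a)+n*np.sin(a),y,106+s*np.sin(a)+n*np.cos(a)])
def bead(t,w,a,n=33): return hatch(125-t*np.sin(w),t*np.cos(w),n,a)
def world(P,b): return R.from_euler('z',b[2]).apply(P)+[b[0],b[1],0]
E
cat > fit.py <<'E'
from h import *
from scipy.optimize import least_squares
B=lambda x,y,z=100:(lambda a,w:np.array([x,y,z],float))
H=lambda s,y,n:(lambda a,w:hatch(s,y,n,a))
W=lambda t,n=33:(lambda a,w:bead(t,w,a,n))
T=[(B(120,120),45,222),(B(120,-120),370,105),(B(-120,-120),498,428),(B(-120,120),165,557),
 (H(168,75,3),203,378),(H(168,-75,3),425,305),(W(26),250,285),(W(-26),328,263)]
S=[(B(-120,120),62,203),(B(-120,-120),250,443),(B(120,-120),577,288),(B(-120,-120,0),252,538),
 (H(168,75,3),190,65),(H(168,-75,3),322,198),(W(26),312,78),(W(-26),348,118)]
def res(p):
    a,w=p[3:5]; b=(p[0]*100,p[1]*100,p[2]); r=[]
    for n,L,o in(("top",T,(250,110)),("side",S,(230,185))):
        r.append(proj(n,world(np.array([f(a,w) for f,_,_ in L]),b))-[[u/4.2+o[0],v/4.2+o[1]] for _,u,v in L])
    return np.concatenate(r).ravel()
best=min((least_squares(res,[5.5,0,y,.7,.1],loss='soft_l1') for y in(.35,-.35)),key=lambda r:r.cost)
p=best.x; print(p,best.cost); print(res(p).reshape(-1,2).round(1).tolist())
b=(p[0]*100,p[1]*100,p[2])
for a in(p[3],.03): print(a,"lip",world(hatch(156,0,3,a),b).round(),"knob",world(hatch(125,0,33,a),b).round(),"beadtop",world(hatch(125,0,39,a),b).round())
E
python3 fit.py
```

```text
[ 5.62594533 -1.0577215   0.36778178  0.69604645  0.16192577] 13.331282519525296
[[-0.6, -1.1], [0.1, -1.1], [0.9, -0.7], [0.7, -1.8], [0.0, 2.6], [1.5, 0.1], [-1.2, -1.2], [-0.2, -0.8], [-1.6, -0.1], [-0.4, -1.8], [-0.2, -0.2], [-1.0, 2.4], [0.1, -1.2], [0.1, -0.5], [-0.9, 1.0], [-0.5, 1.4]]
0.6960464518249327 lip [ 532. -118.  208.] knob [ 572. -102.  211.] beadtop [ 576. -101.  216.]
0.03 lip [ 496. -131.  114.] knob [ 526. -120.  143.] beadtop [ 526. -120.  149.]
```

```bash

python3 -m crank '[[0.61,0.84,0.125,0],[0.61,0.84,0.125,0],[0.61,0.84,0.125,0]]' 1 60
python3 -m crank '[[0.61,0.84,0.125,0],[0.61,0.84,0.125,0],[0.61,0.84,0.125,0]]'
python3 -m crank '[[0.61,0.84,0.125,0],[0.61,0.84,0.125,0],[0.61,0.84,0.125,0]]'
python3 -m crank '[[0.61,0.84,0.125,0],[0.61,0.84,0.125,0],[0.61,0.84,0.125,0],[0.61,0.84,0.125,0],[0.61,0.84,0.125,0]]'
```

```text
time: 0.4
tcp_pos: [316.5, -417.9, 246.4]
tool_rot: [0.976, 0.216, 0.0, -0.001]
wrist_force: [0.3, -0.3, -0.6]
width: 0.517
grasp_force: 0.0
time: 0.7
tcp_pos: [389.9, -316.9, 261.6]
tool_rot: [0.976, 0.217, 0.0, -0.0]
wrist_force: [0.6, -0.5, 0.4]
width: -0.0
grasp_force: 0.0
time: 1.0
tcp_pos: [463.2, -216.2, 276.5]
tool_rot: [0.976, 0.217, 0.0, -0.0]
wrist_force: [-0.1, -0.0, 1.9]
width: 0.002
grasp_force: 0.0
time: 1.5
tcp_pos: [534.9, -117.9, 290.8]
tool_rot: [0.976, 0.216, -0.001, -0.0]
wrist_force: [0.4, -0.7, -0.2]
width: 0.001
grasp_force: 0.0
```

```bash

python3 -m crank '[[0,0,-0.4,0],[-0.02,0,-0.58,0],[-0.02,0,-0.58,0]]'
python3 -m crank '[[-0.07,-0.025,-0.14,0],[-0.13,-0.05,-0.27,0],[-0.13,-0.05,-0.27,0]]'
python3 - <<'E'
from plant import env
import cv2
c=env.camera("side")["image"][150:300,230:390]; cv2.imwrite("pics/s1.png",cv2.resize(c,None,fx=4,fy=4))
print(env.get_state()['wrist_force'])
E
```

```text
time: 1.8
tcp_pos: [529.2, -118.7, 218.0]
tool_rot: [0.977, 0.215, -0.003, -0.002]
wrist_force: [-0.4, 0.7, -0.1]
width: -0.005
grasp_force: 0.0
time: 2.1
tcp_pos: [515.3, -125.2, 188.9]
tool_rot: [0.977, 0.215, -0.001, -0.0]
wrist_force: [-0.4, -0.0, 1.1]
width: -0.006
grasp_force: 0.0
[0.08158181 0.73085485 1.0783725 ]
```

View pics/s1.png

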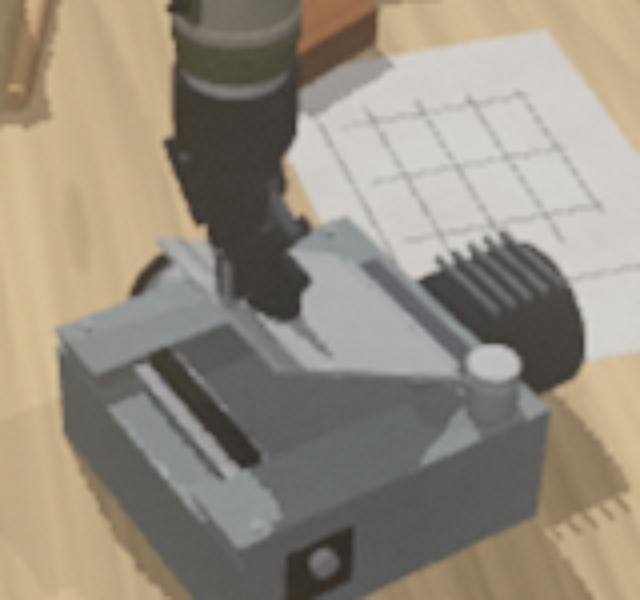

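The side view shows the fingertip on the hatch lip at about (225,295) with the hatch part-way down, so I'll keep going along the arc.

```bash

python3 -m crank '[[-0.065,-0.025,-0.13,0],[-0.125,-0.05,-0.26,0],[-0.165,-0.065,-0.36,0],[-0.2,-0.08,-0.46,0],[-0.2,-0.08,-0.48,0]]'
python3 -m crank '[[0,0,-0.02,0],[-0.01,0,-0.04,0],[-0.01,0,-0.04,0]]'
```

```text
time: 2.65
tcp_pos: [493.0, -134.5, 132.2]
tool_rot: [0.977, 0.215, 0.0, 0.0]
wrist_force: [0.1, 0.8, 0.2]
width: -0.001
grasp_force: 0.0
time: 2.95
tcp_pos: [492.2, -134.1, 127.4]
tool_rot: [0.976, 0.216, 0.0, 0.0]
wrist_force: [-1.4, -0.3, 0.0]
width: 0.001
grasp_force: 0.0
```

```bash

for i in 1 2 3; do echo; done
python3 -m crank '[[0,0,-0.02,0],[0,0,-0.02,0]]'
python3 -m crank '[[0,0,-0.02,0],[0,0,-0.02,0]]'
python3 -m crank '[[0,0,-0.02,0],[0,0,-0.02,0]]'
```

```text
time: 3.15
tcp_pos: [491.9, -133.9, 124.5]
tool_rot: [0.976, 0.216, 0.0, 0.0]
wrist_force: [0.1, 0.2, 0.2]
width: -0.0
grasp_force: 0.0
time: 3.35
tcp_pos: [491.7, -133.8, 121.8]
tool_rot: [0.976, 0.216, -0.0, -0.0]
wrist_force: [0.4, 0.6, 0.2]
width: 0.001
grasp_force: 0.0
time: 3.55
tcp_pos: [491.6, -133.8, 119.4]
tool_rot: [0.976, 0.216, -0.0, -0.0]
wrist_force: [0.5, -0.4, 0.2]
width: -0.003
grasp_force: 0.0
```

```bash

python3 -m crank '[[0,0,-0.02,0],[0,0,-0.02,0]]'
python3 -m crank '[[0,0,-0.02,0],[0,0,-0.02,0]]'
python3 - <<'E'
from plant import env
import cv2
c=env.camera("side")["image"][150:300,230:390]; cv2.imwrite("pics/s2.png",cv2.resize(c,None,fx=4,fy=4))
print(env.get_state()['wrist_force'])
E
```

```text
time: 3.75
tcp_pos: [491.6, -133.9, 117.0]
tool_rot: [0.976, 0.216, -0.0, -0.0]
wrist_force: [-0.6, -0.3, 0.4]
width: -0.001
grasp_force: 0.0
time: 3.95
tcp_pos: [491.6, -133.9, 114.6]
tool_rot: [0.976, 0.216, -0.0, -0.0]
wrist_force: [0.5, -0.7, 0.4]
width: -0.005
grasp_force: 0.0
[-0.32394845 -0.35079905 -0.75304305]
```

View pics/s2.png

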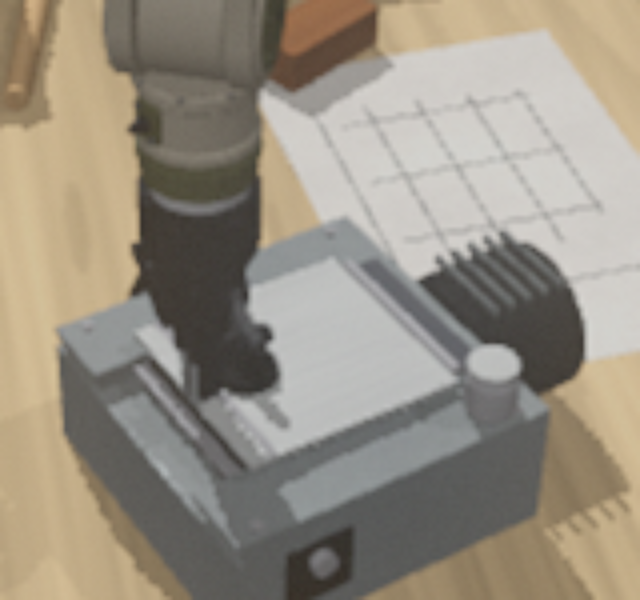

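The fingertip is still on the lip at about (195,390) and the hatch is almost flat. I'll creep down until the seal pushes back.

```bash

python3 -m crank '[[0,0,-0.015,0],[0,0,-0.015,0],[0,0,-0.015,0]]' | grep -E "tcp|wrist"
python3 -m crank '[[0,0,-0.015,0],[0,0,-0.015,0],[0,0,-0.015,0]]'| grep -E "tcp|wrist"
```

```text
tcp_pos: [491.8, -133.9, 113.1]
wrist_force: [0.6, 0.3, 0.1]
tcp_pos: [491.7, -133.9, 111.3]
wrist_force: [-0.0, -0.1, 0.2]
```

```bash

python3 -m crank '[[0,0,-0.015,0],[0,0,-0.015,0],[0,0,-0.015,0]]' | grep -E "tcp|wrist"
python3 -m crank '[[0,0,-0.015,0],[0,0,-0.015,0],[0,0,-0.015,0]]'| grep -E "tcp|wrist"
```

```text
tcp_pos: [491.8, -133.9, 109.5]
wrist_force: [-0.1, -0.3, 0.8]
tcp_pos: [491.8, -134.0, 107.9]
wrist_force: [-1.1, -0.4, 3.8]
```

```bash

python3 -m crank '[[0,0,-0.015,0],[0,0,-0.015,0],[0,0,-0.015,0]]' | grep -E "tcp|wrist"
```

```text
tcp_pos: [491.9, -134.0, 106.3]
wrist_force: [-2.1, 0.8, 6.1]
```

Seal contact at z≈109 means the hatch is about level. Next I'll lift, turn to match the wing, and move to a spot beside the knob to look again.

```bash

python3 -m crank '[[0,0,0.35,0],[-0.1,-0.05,0.75,0.04],[-0.4,-0.2,0.75,0.09],[-0.8,-0.3,0.75,0.135],[-0.8,-0.3,0.75,0.18]]' -0.3 | tail -4
python3 -m crank '[[0,0,0,0.045],[0,0,0,0.09],[0,0,0,0.135],[0,0,0,0.18],[0,0,0,0.247]]' | head -3
python3 -m crank '[[0,0,0,0.02],[0,0,0,0.02],[0,0,0,0.02]]'
python3 - <<'E'
from plant import env
import cv2
a=env.camera("top")["image"][110:250,250:380]; b=env.camera("side")["image"][185:325,230:390]
cv2.imwrite("pics/b.png",cv2.resize(cv2.hconcat([a[30:110,25:125],b[20:100,20:120]]),None,fx=4,fy=4,interpolation=cv2.INTER_CUBIC))
E
```

```text
tool_rot: [0.877, 0.481, -0.001, -0.001]
wrist_force: [0.5, -0.1, 1.4]
width: 0.651
grasp_force: 0.0
time: 6.5
tcp_pos: [395.7, -169.9, 195.6]
tool_rot: [0.652, 0.758, 0.0, -0.0]
time: 6.8
tcp_pos: [395.7, -169.9, 195.7]
tool_rot: [0.631, 0.776, 0.0, -0.0]
wrist_force: [0.4, 0.2, 0.0]
width: 0.651
grasp_force: 0.0
```

View pics/b.png

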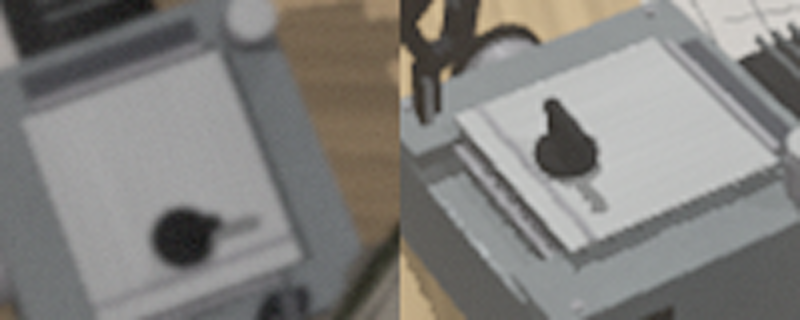

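The image shows the hatch lying flat. In the top view the skirt is centred at (183,237) and the bead's right tip is at (220,222). In the side view the skirt is at (567,152) and the bead's far tip is at (550,102). I'll compare these with the model.

```bash
python3 - <<'E'
from h import *
b=(562.6,-105.8,.3678)
def T(p): return ((proj("top",p)-[275,140])*4).round().tolist()
def S(p): return ((proj("side",p)-[250,205])*4+[400,0]).round().tolist()
for a in (0,):
  for w in(0,.08,.16,.24,.3):
    P=world(np.array([hatch(125,0,6,a),bead(26,w,a),bead(-26,w,a),hatch(168,75,3,a),hatch(168,-75,3,a)]),b); print(w,T(P),S(P))
print(world(hatch(125,0,33,0),b))
E
```

```text
0 [[181.0, 235.0], [151.0, 241.0], [221.0, 215.0], [102.0, 330.0], [302.0, 256.0]] [[564.0, 160.0], [543.0, 107.0], [585.0, 153.0], [451.0, 122.0], [569.0, 257.0]]
0.08 [[181.0, 235.0], [150.0, 238.0], [222.0, 218.0], [102.0, 330.0], [302.0, 256.0]] [[564.0, 160.0], [546.0, 106.0], [583.0, 154.0], [451.0, 122.0], [569.0, 257.0]]
0.16 [[181.0, 235.0], [149.0, 235.0], [223.0, 221.0], [102.0, 330.0], [302.0, 256.0]] [[564.0, 160.0], [549.0, 105.0], [580.0, 155.0], [451.0, 122.0], [569.0, 257.0]]
0.24 [[181.0, 235.0], [148.0, 232.0], [223.0, 224.0], [102.0, 330.0], [302.0, 256.0]] [[564.0, 160.0], [552.0, 104.0], [577.0, 155.0], [451.0, 122.0], [569.0, 257.0]]
0.3 [[181.0, 235.0], [148.0, 230.0], [224.0, 226.0], [102.0, 330.0], [302.0, 256.0]] [[564.0, 160.0], [554.0, 104.0], [574.0, 156.0], [451.0, 122.0], [569.0, 257.0]]
[ 525.27517429 -120.18253753  139.        ]
```

```bash

python3 -m crank '[[0.4,0.15,0,0],[0.8,0.3,0,0],[1,0.41,0,0],[1,0.41,0,0]]' | head -2
python3 -m crank '[[0.085,0,-0.2,0],[0.085,0,-0.4,0],[0.085,0,-0.62,0],[0.085,0,-0.62,0],[0.085,0,-0.62,0]]'
```

```text
time: 7.3
tcp_pos: [518.8, -119.4, 195.3]
time: 7.8
tcp_pos: [525.1, -120.9, 121.7]
tool_rot: [0.63, 0.776, -0.0, -0.001]
wrist_force: [0.9, 0.2, 0.1]
width: 0.649
grasp_force: 0.0
```

```bash

python3 -m crank '[[0,0,0,0],[0,0,0,0],[0,0,0,0],[0,0,0,0],[0,0,0,0]]' 1 50
python3 -m crank '[[0,0,0,0],[0,0,0,0],[0,0,0,0]]'
python3 - <<'E'
from plant import env
import cv2
print(env.get_state()['moment'])
a=env.camera("top")["image"][110:250,250:380]; b=env.camera("side")["image"][185:325,230:390]
cv2.imwrite("pics/g.png",cv2.resize(cv2.hconcat([a[30:110,25:125],b[20:100,20:120]]),None,fx=4,fy=4,interpolation=cv2.INTER_CUBIC))
E
```

```text
time: 8.3
tcp_pos: [524.9, -121.3, 122.4]
tool_rot: [0.63, 0.777, -0.001, -0.0]
wrist_force: [-4.1, -1.4, 4.5]
width: 0.118
grasp_force: 48.2
time: 8.6
tcp_pos: [524.9, -121.3, 122.4]
tool_rot: [0.63, 0.776, -0.001, -0.0]
wrist_force: [-5.0, -1.7, 4.3]
width: 0.123
grasp_force: 48.2
[-0.34852511  0.95149425  0.06597759]
```

View pics/g.png

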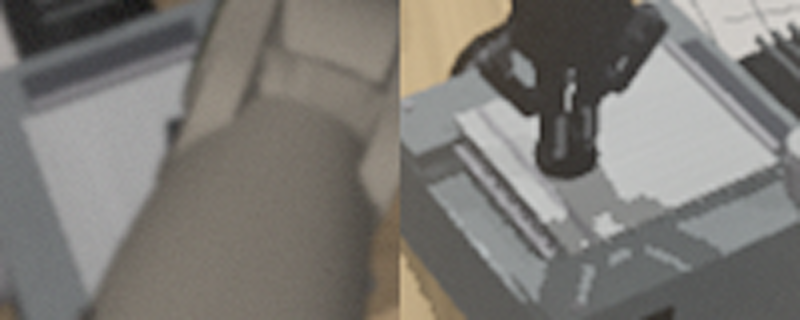

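The wing is gripped: 48 N, width fits the bead, and the fingers are centred on the knob at (567,160). A small sideways force remains, so I'll ease that while pressing in small steps.

```bash

python3 -m crank '[[-0.006,-0.002,-0.008,0],[-0.006,-0.002,-0.008,0],[-0.006,-0.002,-0.008,0]]' | grep -E "tcp|wrist|time"
python3 -m crank '[[-0.003,0,-0.008,0],[-0.003,0,-0.008,0],[-0.003,0,-0.008,0]]' | grep -E "tcp|wrist"
```

```text
time: 9.0
tcp_pos: [524.8, -121.3, 121.7]
wrist_force: [-4.6, -0.6, 5.8]
tcp_pos: [524.7, -121.4, 121.1]
wrist_force: [-3.3, -1.1, 6.7]
```

```bash

python3 -m crank '[[-0.004,0,-0.012,0],[-0.008,-0.003,-0.025,0],[-0.008,-0.003,-0.025,0],[-0.008,-0.003,-0.025,0]]' | grep -E "tcp|wrist|time"
python3 -m crank '[[-0.004,0,-0.012,0],[-0.004,0,-0.012,0],[-0.004,0,-0.012,0]]' | grep -E "tcp|wrist"
```

```text
time: 9.7
tcp_pos: [524.3, -121.6, 118.9]
wrist_force: [-4.7, 0.6, 11.5]
tcp_pos: [524.1, -121.7, 118.1]
wrist_force: [-4.6, 1.8, 14.8]
```

```bash

python3 -m crank '[[0,0,0,-0.03],[0,0,0,-0.06],[0,0,0,-0.06],[0,0,0,-0.06]]' | grep -E "tcp|rot|wrist|time"
python3 - <<'E'
from plant import env
s=env.get_state();print(s['wrist_force'],s['moment'],s['tcp_pos'])
E
```

```text
time: 10.4
tcp_pos: [523.5, -121.8, 118.0]
tool_rot: [0.7, 0.714, -0.0, 0.001]
wrist_force: [-7.4, 0.9, 15.9]
[-7.36438325  0.87069463 15.87909794] [ 0.13411375  1.34094513 -0.05627632] [ 523.5146967  -121.77905585  118.02171022]
```

```bash

python3 -m crank '[[-0.02,-0.003,0.008,0],[-0.02,-0.003,0.008,0],[-0.02,-0.003,0.008,0]]' | grep -E "tcp|rot|wrist|time"
python3 - <<'E'
from plant import env
s=env.get_state();print(s['wrist_force'],s['moment'],s['tcp_pos'])
E
```

```text
time: 10.7
tcp_pos: [523.6, -121.8, 119.2]
tool_rot: [0.7, 0.714, 0.002, 0.003]
wrist_force: [0.2, 2.6, 12.8]
[ 0.16610287  2.61225325 12.77892682] [ 0.56659121 -0.10162033 -0.06645828] [ 523.59930055 -121.76846983  119.18260272]
```

```bash

python3 -m crank '[[0,-0.005,-0.007,0],[0,-0.005,-0.007,0],[0,-0.005,-0.007,0]]' | grep -E "tcp|wrist|time"
python3 -m crank '[[0,0,0,-0.03],[0,0,0,-0.06],[0,0,0,-0.06],[0,0,0,-0.06]]' | grep -E "tcp|rot|wrist|time"
python3 - <<'E'
from plant import env
s=env.get_state();print(s['wrist_force'],s['moment'],s['tcp_pos'])
E
```

```text
time: 11.0
tcp_pos: [523.5, -121.9, 118.4]
wrist_force: [-0.4, 4.4, 13.5]
time: 11.4
tcp_pos: [522.9, -121.8, 118.4]
tool_rot: [0.764, 0.645, 0.002, 0.002]
wrist_force: [-1.2, 4.1, 14.0]
[-1.24517553  4.14968742 13.95777805] [ 0.8995384   0.36296273 -0.06241683] [ 522.87967591 -121.82358384  118.43180882]
```

```bash

python3 -m crank '[[0,0.006,-0.002,-0.03],[0,0.01,-0.002,-0.06],[0,0.01,-0.002,-0.06],[0,0.01,-0.002,-0.06]]' | grep -E "tcp|rot|wrist|time"
python3 - <<'E'
from plant import env
s=env.get_state();print(s['wrist_force'],s['moment'],s['tcp_pos'])
E
```

```text
time: 11.8
tcp_pos: [522.4, -121.6, 118.3]
tool_rot: [0.822, 0.57, 0.001, 0.002]
wrist_force: [-3.4, 1.2, 15.0]
[-3.36930844  1.2049132  14.97955462] [ 0.34259952  0.88341164 -0.00878558] [ 522.37077494 -121.55874329  118.30141481]
```

```bash

python3 -m crank '[[-0.005,0,0.002,-0.03],[-0.01,0,0.002,-0.06],[-0.01,0,0.002,-0.06],[-0.01,0,0.002,-0.06]]' | grep -E "tcp|rot|wrist|time"
python3 - <<'E'
from plant import env
s=env.get_state();print(s['wrist_force'],s['moment'],s['tcp_pos'])
E
```

```text
time: 12.2
tcp_pos: [521.8, -121.3, 118.3]
tool_rot: [0.872, 0.49, 0.002, 0.002]
wrist_force: [-1.8, 2.0, 13.0]
[-1.79636311  2.03747481 13.01666169] [ 0.48827611  0.32466776 -0.03887376] [ 521.76799281 -121.34346846  118.31829848]
```

```bash

python3 -m crank '[[-0.003,0,0,-0.03],[-0.005,0,0,-0.06],[-0.005,0,0,-0.06],[-0.005,0,0,-0.06]]' | grep -E "tcp|rot|wrist|time"
python3 - <<'E'
from plant import env
s=env.get_state();print(s['wrist_force'],s['moment'],s['tcp_pos'])
E
```

```text
time: 12.6
tcp_pos: [521.3, -121.0, 118.3]
tool_rot: [0.914, 0.406, 0.003, 0.001]
wrist_force: [-1.7, 2.2, 13.1]
[-1.74331862  2.22992612 13.05474511] [ 0.7274984   0.21197716 -0.08365616] [ 521.32534014 -121.0063084   118.33137299]
```

```bash

python3 -m crank '[[0,0.003,-0.005,-0.03],[0,0.005,-0.005,-0.06],[0,0.005,-0.005,-0.06],[0,0.005,-0.005,-0.06]]' | grep -E "tcp|rot|wrist|time"
python3 - <<'E'
from plant import env
s=env.get_state();print(s['wrist_force'],s['moment'],s['tcp_pos'])
E
```

```text
time: 13.0
tcp_pos: [520.9, -120.6, 118.0]
tool_rot: [0.948, 0.318, 0.002, 0.001]
wrist_force: [-3.0, 2.3, 16.0]
[-2.97832369  2.32436069 15.98186521] [ 0.66376913  0.58244963 -0.05610708] [ 520.93768477 -120.56623684  118.01162003]
```

```bash

python3 -m crank '[[0,0,0,-0.02],[0,0,0,-0.04],[0,0,0,-0.04],[0,0,0,-0.04]]' | grep -E "tcp|rot|wrist|time"
python3 - <<'E'
from plant import env
s=env.get_state();print(s['wrist_force'],s['moment'],s['tcp_pos'])
E
```

```text
time: 13.4
tcp_pos: [520.8, -120.3, 118.0]
tool_rot: [0.966, 0.258, 0.002, 0.001]
wrist_force: [-3.7, 2.1, 16.2]
[-3.70648295  2.06440242 16.17386053] [ 0.90153683  0.67397229 -0.02431383] [ 520.76245595 -120.26463357  118.00257521]
```

```bash

python3 -m crank '[[-0.005,0,0.006,-0.02],[-0.005,0,0.006,-0.02],[-0.005,0,0.006,-0.02]]' | grep -E "rot|wrist|time"
python3 - <<'E'
from plant import env
s=env.get_state();print(s['wrist_force'],s['moment'],s['tcp_pos'],s['joint_pos'][5])
E
python3 -m crank '[[0,0,0,-0.02],[0,0,0,-0.02],[0,0,0,-0.02]]' | grep -E "rot|wrist|time"
python3 - <<'E'
from plant import env
s=env.get_state();print(s['wrist_force'],s['moment'],s['tcp_pos'],s['joint_pos'][5])
E
```

```text
time: 13.7
tool_rot: [0.974, 0.228, 0.003, 0.001]
wrist_force: [-1.0, 4.6, 14.6]
[-0.99630014  4.56153392 14.5752241 ] [ 1.00423159  0.14846369 -0.04148577] [ 520.73654412 -120.07706227  118.54511088] 2.303595315175136
time: 14.0
tool_rot: [0.98, 0.197, 0.003, 0.0]
wrist_force: [-1.5, 3.3, 13.3]
[-1.4576519   3.34312745 13.25449458] [1.01797092 0.25351437 0.16186667] [ 520.68104391 -119.94989174  118.53442017] 2.365995054965061
```

```bash

python3 -m crank '[[0,0,0,-0.01],[0,0,0,-0.01],[0,0,0,-0.01]]' | grep -E "rot|wrist|time"
python3 - <<'E'
from plant import env
s=env.get_state();print(s['wrist_force'],s['moment'],s['tcp_pos'],s['joint_pos'][5])
E
```

```text
time: 14.3
tool_rot: [0.983, 0.182, 0.003, 0.0]
wrist_force: [-1.5, 4.3, 14.1]
[-1.45895013  4.30483272 14.0513329 ] [0.93488478 0.23102861 0.43755076] [ 520.65314039 -119.94833187  118.5230703 ] 2.3967326525801287
```

The moment climbs steadily, so the knob is at its stop. I'll unload the twist and press, then release and lift off.

```bash

python3 -m crank '[[0,0,0.015,0.008],[0,0,0.03,0.01],[0,0,0.03,0.01],[0,0,0.03,0.01]]' | grep -E "tcp|wrist"
python3 -m crank '[[0,0,0,0],[0,0,0,0],[0,0,0,0],[0,0,0,0],[0,0,0,0]]' -0.2 | tail -4
python3 -m crank '[[0,0,0.1,0],[0,0,0.3,0],[0,0,0.7,0],[0,0,0.9,0],[0,0,0.9,0]]' | grep -E "tcp|wrist"
python3 -m crank '[[-0.4,-0.15,0,0],[-0.8,-0.3,0,0],[-1,-0.4,0,0],[-1,-0.4,0,0],[-1,-0.4,0,0]]' | grep -E "tcp|wrist"
python3 - <<'E'
from plant import env
import cv2
a=env.camera("top")["image"][110:250,250:380]; b=env.camera("side")["image"][185:325,230:390]
cv2.imwrite("pics/e.png",cv2.resize(cv2.hconcat([a[30:110,25:125],b[20:100,20:120]]),None,fx=4,fy=4,interpolation=cv2.INTER_CUBIC))
E
```

```text
tcp_pos: [520.4, -119.9, 119.3]
wrist_force: [5.1, 3.6, -1.2]
tool_rot: [0.98, 0.197, -0.0, 0.0]
wrist_force: [-0.6, 1.1, -1.0]
width: 0.599
grasp_force: 0.0
tcp_pos: [521.0, -121.5, 232.3]
wrist_force: [0.2, 0.5, -0.3]
tcp_pos: [398.4, -168.7, 227.1]
wrist_force: [0.9, 0.3, 0.5]
```

View pics/e.png

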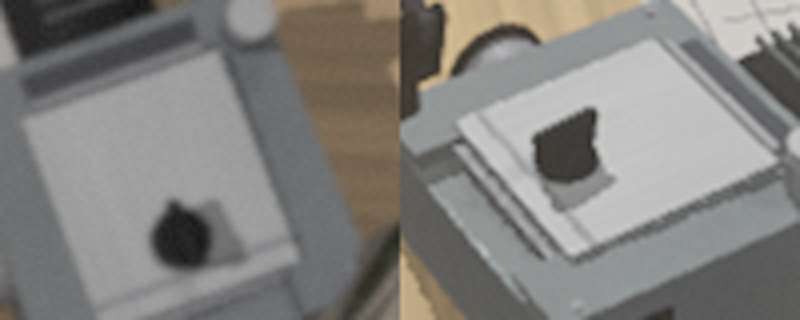

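The wing now runs front to back (top view: tip at (173,203), skirt at (183,237)) and the hatch is flat. When I released the press, the force dropped to zero within 0.8 mm, so the tongue is holding it.

```bash
python3 -c "
from plant import env
print(env.finish_job())"
```

```text
the job is handed in; nothing more can be done
None
```

The hatch is closed on its seal, the knob is turned clockwise to its stop with the tongue holding the hatch shut, nothing else was touched, and the job is handed in at about 16 s; the press briefly peaked at 16.2 N, just over the 16 N where the seal bottoms but below the 22 N that crushes it.

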